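# Feel along the ground weld on a repaired machine cover

## Robot

A 7-joint arm with a two-finger parallel gripper is mounted at the origin on the work surface. World frame = base frame: x ahead of the robot, y to its left, z up, the work surface at z = 0. Lengths are in mm, angles in rad, forces in N, time in s.
With the tool pointing down it reaches from about 400 to 875 mm from the base axis. Payload 4.4 kg.
Tool frame: the origin (TCP) lies midway between the tips of the shut fingers; the grasp point (between the pads) lies behind it (ctrl.grip_point_offset is the x of the grasp point in the tool frame, in mm); x points along the fingers, z is the direction in which the jaws open and shut, and the axes are right-handed (so a half turn about x gives the same grasp; the last joint's range is limited). The gripper opens to 85 mm and grips with 20 to 120 N. Pads are 22 mm wide; open, the fingers measure 114 mm over their backs; the gripper's body (76 mm by 85 mm) begins 54 mm behind the grasp point. The pads swing forward as they close: fully open they stand 13 mm farther back than shut.
Start: joints at [1.06, 0.628, 0.038, 1.517, -0.027, 0.996, -0.02], TCP at [279.709, -586.754, 209.713] pointing down, gripper open.
Joint ranges: [-3.06, 3.06], [-0.37, 2.12], [-1.25, 1.32], [0.18, 2.47], [-1.1, 4.24], [0.23, 1.98], [-2.94, 2.94]. Speed limits (rad/s): [2.57, 2.57, 3.14, 3.14, 3.14, 3.14, 3.14].

## Interface

Orientations are given as [roll, pitch, yaw] about the fixed x, y, z axes, in that order (R = Rz(yaw) Ry(pitch) Rx(roll)).
In Python, from cell import status, eyes, ctrl gives the robot as it stands. The module is installed in compiled form; this text tells all that it offers.
- The arm moves only by the tool apply_moves, never from a script. Its argument "targets" is a list of rows, each a list of 3 entries, a list of its own where there are three numbers: the shift along the tool's x, y, z in mm, then the turn about the tool's x in degrees, then the finger opening in mm, from 0 to 85.4. In form: [[[dx, dy, dz], roll, claw], ...]. A call has 1 to 10 rows; each row shifts and turns the pose as measured when the row begins, along the tool's axes as they then stand; what a row does not reach is not made up. A row lasts 1/8 s, in which the tool goes at most 62.5 mm and 10.7 degrees, less where a joint would pass 70% of its speed; a pose out of reach is approached as far as the arm can. A call is refused whole if a number of a shift passes 62.5 or a number of a turn 10.7, either way. A call with a gripper value outside its range is refused whole. The fingers move at their own pace and stop on an object; the grip force is fixed at half the most. Time passes only in rows, so rows that do not move let the fingers close. It gives the time, the measured TCP pose, the force and the opening at its end, in the units of the state.
- status.read_state(): the state, without advancing time (a new reading comes with each control period).
- eyes.get_image(name): name is "scene" or "top" or "wrist"; returns (picture, depth): 400x640x3 uint8, blue, green, red; 400x640 float32, mm along the optical axis (not along the pixel's ray), 0 where there is no reading.
- eyes.camera_params(name): a dict with "fx", "fy", "cx", "cy" (pixels), "R" (3x3) and "t" (3): a world point X has camera coordinates R X + t. Camera axes: x right, y down, z forward; pixel columns grow to the right and rows downward; lengths in mm; the calibration is good to about 2 mm. A picture is of the moment at which its call begins: read the wrist's pose just before it. camera_params takes no time and is no camera call; for the wrist camera it gives the pose at the moment of the call.
- ctrl.finish_job(): hands the job in, once; it reports no verdict.
The state is a dict: "clock": time; "qpos": joint angles; "qd": joint speeds; "tau": joint torques, N m; "eef_pos": TCP position; "tool_rot": TCP orientation; "force": force on the tool from outside, world axes, zero at the start; "torque": the same for the moment, N m; "width": finger opening in mm.
Only numpy, scipy, OpenCV 4.12 (cv2) and the standard library are available. Lean on these libraries where they do the work, as an engineer would, in place of code of your own. Each camera call takes 0.05 s, during which the arm holds its last target.

## Task

The crack in the red machine cover has been welded and ground; run the closed fingertips lightly along the bright bead to feel for high spots, touching it all the way from its end at the cover's edge, round both bends, to the round plug at its inner end, then lift clear. Do not press hard, shift or lift the cover or touch its handle, and leave the grinder, flap disc and hammer where they are.

Things in the scene. Friction and masses are not known exactly. Their poses are not given: they have to be found in the camera images.
- cover: Red painted sheet-steel belt cover of a machine, an upside-down shallow box 200 (x) x 300 (y) x 50 mm (z), about 1.8 kg, lying loose on the bench, flat top up. Origin: centre of its underside, on the bench; z up. Its top face is level, 50 mm above the bench. Four pressed louvres stand 2.5 mm proud of the top at x -83 to -17, y +29 to +81 mm. It yaws up to 52 degrees either way from the bench axes.
- panel (a joint): How far the thin sheet top of the cover (with bead and handle) is pushed in, in m: 0 untouched. It springs back, giving about 1 mm for every 8 N (wherever pressed), and stays level.
- handle: Black U-shaped bar handle fixed on the cover's top, 100 mm long along the cover's x, 11 mm thick, centre line at cover y = +118 mm, its top 40 mm above the cover's top face. Same origin and axes as the cover. Not to be used.
- seam: Ground weld bead on the cover's top: bright bare metal, 10 mm wide, flat, standing 2 mm proud of the red top (52 mm above the bench), in a band of dark scorched steel 28 mm wide. Three straight legs of about 60 mm with two bends. It starts at the front (-x) edge of the cover, 11 mm outward of the point seam0, and ends in a round plug 18 mm across. Same origin and axes as the cover.
- seam0 (a point): Point on the bead's centre line, on its top surface: its start by the edge of the cover. In the cover's frame at x -88, y -88, z 52 mm. The bead runs straight from each numbered point to the next, seam0 to seam6.
- seam1 (a point): Point on the bead's centre line, on its top surface: the middle of the first leg. In the cover's frame at x -59.5, y -79, z 52 mm. The bead runs straight from each numbered point to the next, seam0 to seam6.
- seam2 (a point): Point on the bead's centre line, on its top surface: the first bend. In the cover's frame at x -31, y -70, z 52 mm. The bead runs straight from each numbered point to the next, seam0 to seam6.
- seam3 (a point): Point on the bead's centre line, on its top surface: the middle of the second leg. In the cover's frame at x -17.5, y -43.5, z 52 mm. The bead runs straight from each numbered point to the next, seam0 to seam6.
- seam4 (a point): Point on the bead's centre line, on its top surface: the second bend. In the cover's frame at x -4, y -17, z 52 mm. The bead runs straight from each numbered point to the next, seam0 to seam6.
- seam5 (a point): Point on the bead's centre line, on its top surface: the middle of the third leg. In the cover's frame at x 25, y -8.5, z 52 mm. The bead runs straight from each numbered point to the next, seam0 to seam6.
- seam6 (a point): Point on the bead's centre line, on its top surface: the round plug at its inner end. In the cover's frame at x 54, y 0, z 52 mm. The bead runs straight from each numbered point to the next, seam0 to seam6.
- grinder: Angle grinder with blue motor housing and dark 115 mm disc, lying disc up, 1.9 kg, behind the cover (cover +x side). Origin: on the bench below the disc's centre; the housing runs 253 mm along its -x, the side handle 150 mm along its -y; 83 mm high. Bystander.
- flapdisc: Spare brown flap disc, 115 mm across, 12 mm thick, lying flat on the bench at the cover's -y side. Origin: centre of its underside. Bystander.
- hammer: Hammer, 240 mm long, lying on the bench at the cover's +y side. Its origin lies on the bench under the middle of its length, its x runs from handle to head. Bystander.

How it is judged:
By the outcome, as a careful person would: the job done as asked, in the order asked, and still so for the second after the job is handed in, with the robot touching nothing.
It also fails if it takes over 58 s, if anything falls off the work surface, if the arm or the gripper's body presses on something with over 40 N, if the wrist force passes 120 N, or if a joint passes its speed limit or range.

## Working session

There is one attempt and no reset: what is moved stays moved. The work goes in short steps, Python scripts to look and compute and a tool call to move; the robot and the scene stay as the last step left them, time stands still between calls to the robot, and variables do not carry over. Pictures are saved under pics/ and viewed, and the job is handed in when it is done.

Besides the shell and the picture viewer there is one more tool, called by a JSON object that holds its "name" and its "arguments". apply_moves: Moves the arm, as the interface text tells. Its arguments: {"type":"object","properties":{"targets":{"type":"array"}},"required":["targets"]}

```bash
mkdir -p pics; ls; python3 - <<'E'
from cell import status,eyes,ctrl
import cv2,numpy as np
s=status.read_state()
print(s, ctrl.grip_point_offset)
for n in ["scene","top"]:
    p,d=eyes.get_image(n); cv2.imwrite(f"pics/{n}0.png",p); np.save(f"pics/{n}0d.npy",d)
    c=eyes.camera_params(n); print(n,c)
E
```

```text
pics
{'clock': 0.0, 'qpos': array([ 1.06022412,  0.62931526,  0.03842391,  1.51838143, -0.02701161,
        0.99629221, -0.02003894]), 'qd': array([ 0.00030055, -0.00024949, -0.00027936, -0.00021532,  0.00058176,
       -0.00092302,  0.00070187]), 'tau': array([ 5.42407743e-04, -5.63398468e+01,  1.22642342e+00, -1.93443722e+01,
        1.10783885e-02,  1.03040770e-02, -1.54014077e-05]), 'eef_pos': array([ 279.4149834 , -586.13892783,  208.8044981 ]), 'tool_rot': array([-3.13988548,  1.56891729,  2.01724474]), 'force': array([-0.02356765,  0.58145243, -0.60721419]), 'torque': array([-0.03869642, -0.00866802, -0.00889633]), 'width': 85.20384635988441} -18.700000000000003
scene {'fx': 476.31936033358346, 'fy': 476.31936033358346, 'cx': 319.23765200306406, 'cy': 203.46267450153468, 'R': array([[ 0.86334998,  0.50451452, -0.00958663],
       [ 0.39878734, -0.69381886, -0.59965328],
       [-0.30918517,  0.51388762, -0.8002025 ]]), 't': array([-539.90220117, -151.85633073, 1407.94847947])}
top {'fx': 426.3716773800248, 'fy': 426.3716773800248, 'cx': 325.7592706297276, 'cy': 201.79170167640595, 'R': array([[-0.02834143, -0.99959677,  0.00174986],
       [-0.99463663,  0.02802651, -0.09956149],
       [ 0.0994723 , -0.00456219, -0.99502987]]), 't': array([  78.25685537,  576.48691122, 1008.15307889])}
```

View pics/scene0.png

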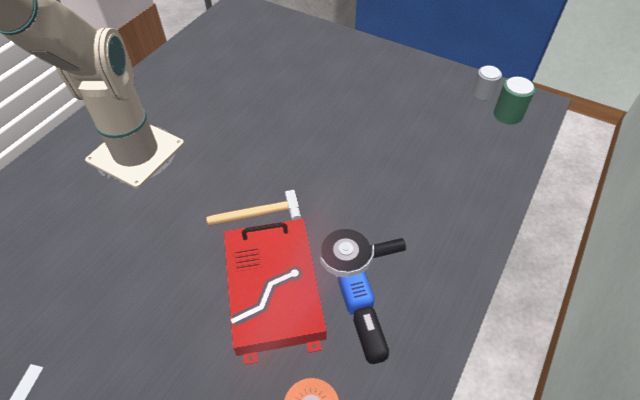

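View pics/top0.png

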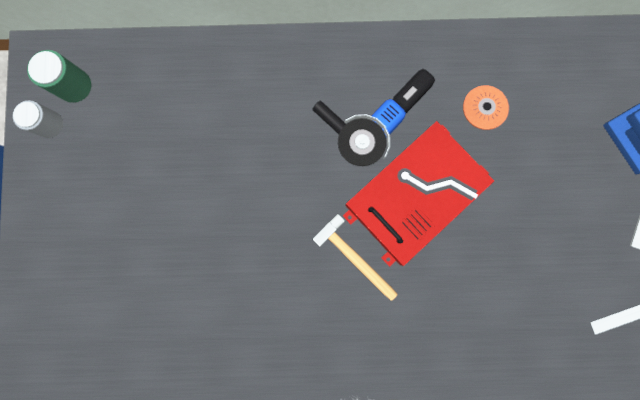

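The scene and top views both show the red cover, with a white bead: in the top view from (476,196) to the plug at (405,175). The grinder, disc and hammer are around it. Next I measure.

```bash
cat > h.py <<'E'
import cv2,numpy as np
from cell import status,eyes,ctrl
def ray(c,uv,z):
    uv=np.atleast_2d(uv).astype(float); R=np.array(c['R']);t=np.array(c['t'])
    d=np.c_[(uv[:,0]-c['cx'])/c['fx'],(uv[:,1]-c['cy'])/c['fy'],np.ones(len(uv))]@R
    o=-R.T@t
    return o+d*((z-o[2])/d[:,2])[:,None]
SEAM=np.array([[-88,-88],[-59.5,-79],[-31,-70],[-17.5,-43.5],[-4,-17],[25,-8.5],[54,0]])
E
python3 - <<'E'
from h import *
for n in ["top","scene"]:
    p=cv2.imread(f"pics/{n}0.png"); c=eyes.camera_params(n)
    hsv=cv2.cvtColor(p,cv2.COLOR_BGR2HSV)
    red=((hsv[...,1]>150)&((hsv[...,0]<5)|(hsv[...,0]>174))&(hsv[...,2]>175)).astype(np.uint8)
    k,l,st,_=cv2.connectedComponentsWithStats(red); i=1+np.argmax(st[1:,4]); m=(l==i).astype(np.uint8)
    cn=max(cv2.findContours(m,0,1)[0],key=cv2.contourArea); hull=cv2.convexHull(cn)
    q=cv2.approxPolyDP(hull,6,True)[:,0]
    filled=cv2.fillPoly(np.zeros_like(m),[hull],1)
    print(n,q.tolist(),np.round(ray(c,q,50)[:,:2]).tolist())
    b=((hsv[...,1]<60)&(hsv[...,2]>150)&(cv2.erode(filled,np.ones((3,3)))>0)).astype(np.uint8)
    k,l,st,_=cv2.connectedComponentsWithStats(b,connectivity=8); i=1+np.argmax(st[1:,4])
    v,u=np.nonzero(l==i); P=ray(c,np.c_[u,v],52)[:,:2]
    print(len(P),P.min(0),P.max(0))
    np.save(f"pics/{n}_bead.npy",P)
    big=cv2.resize(p,None,fx=4,fy=4,interpolation=cv2.INTER_CUBIC); x,y=q.mean(0)*4
    cv2.imwrite(f"pics/{n}_crop.png",big[int(max(y-300,0)):int(y+300),int(x-400):int(x+400)])
E
```

```text
top [[436, 121], [493, 181], [403, 265], [346, 203]] [[766.0, -211.0], [615.0, -340.0], [422.0, -115.0], [572.0, 14.0]]
465 [ 577.65838253 -298.70832381] [ 644.9443103  -119.51501442]
scene [[302, 219], [325, 330], [234, 347], [224, 231]] [[570.0, 9.0], [765.0, -214.0], [618.0, -342.0], [422.0, -118.0]]
487 [ 577.87603317 -299.60959818] [ 644.19785165 -119.76271302]
```

View pics/top_crop.png

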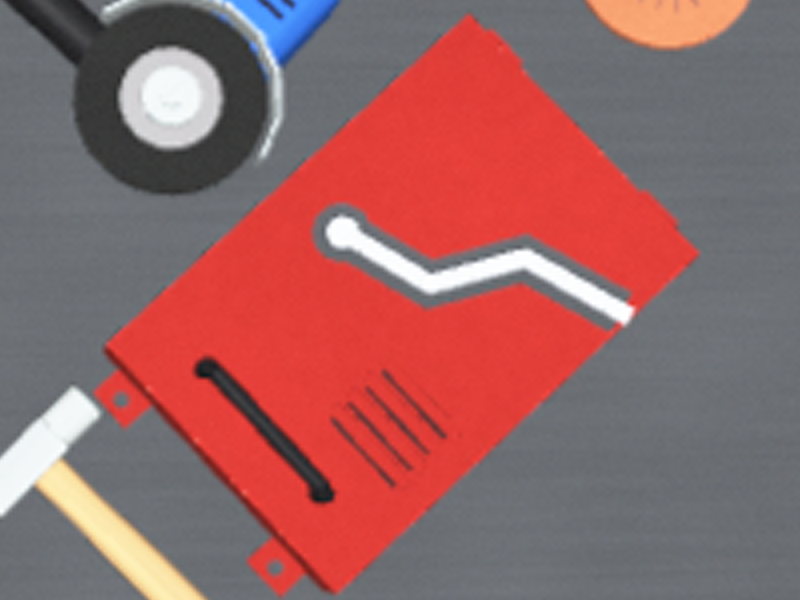

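View pics/scene_crop.png

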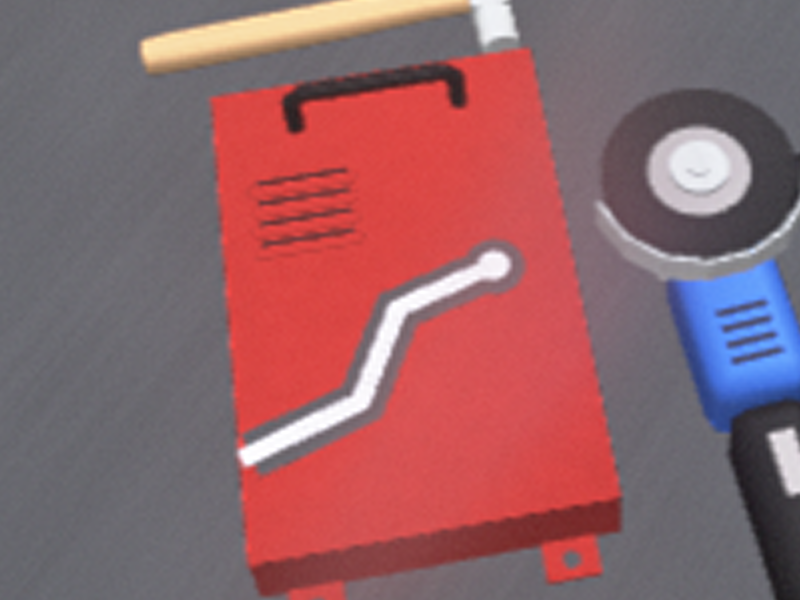

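```bash
cat >> h.py <<'E'
from scipy.spatial.transform import Rotation as Ro
def toolR(s): return Ro.from_euler('xyz',s['tool_rot']).as_matrix()
E
python3 - <<'E'
from h import *
M=np.array([[100,-150],[-100,-150],[-100,150],[100,150.]])
W1=np.array([[766,-211],[615,-340],[422,-115],[572,14.]]);W2=np.array([[765,-214],[618,-342],[422,-118],[570,9.]])
def fit(M,W):
    H=(M-M.mean(0)).T@(W-W.mean(0));a=np.arctan2(H[0,1]-H[1,0],H[0,0]+H[1,1]);R=np.array([[np.cos(a),-np.sin(a)],[np.sin(a),np.cos(a)]])
    return a,R,W.mean(0)-R@M.mean(0)
def lat(P):
    A,B=SEAM[:-1],SEAM[1:]; D=[];
    for p in P:
        t=np.clip(((p-A)*(B-A)).sum(1)/((B-A)**2).sum(1),0,1);e=p-(A+t[:,None]*(B-A));k=np.argmin((e**2).sum(1));D.append([k//2,*e[k]])
    return np.array(D)
for n,W in(("top",W1),("scene",W2),("avg",(W1+W2)/2)):
    a,R,t=fit(M,W);print(n,np.degrees(a),t,np.round(W-(M@R.T+t),1).tolist())
    for b in("top","scene"):
        P=(np.load(f"pics/{b}_bead.npy")-t)@R
        D=lat(P);print(' bead',b,[np.round(D[D[:,0]==k,1:].mean(0),2).tolist() for k in range(3)], P.min(0),P.max(0))
a,R,t=fit(M,(W1+W2)/2)
print(np.round(np.r_[[SEAM[0]-[10.5,3.3]],SEAM]@R.T+t,1).tolist())
s=status.read_state();print(toolR(s).round(3))
E
```

```text
top 40.66649675994412 [ 593.75 -163.  ] [[-1.3, 0.6], [-0.6, 1.9], [1.8, -0.6], [0.1, -1.9]]
 bead top [[-0.25, -1.01], [0.01, 0.02], [0.83, -0.35]] [-95.68647891 -96.99973202] [63.51166711  8.94909344]
 bead scene [[-0.36, -1.62], [-0.43, 0.23], [0.75, -0.84]] [-97.93487213 -97.16164026] [61.90999699  8.34783401]
scene 41.07440169884711 [ 593.75 -166.25] [[-2.7, -0.4], [1.1, 3.0], [2.2, 0.9], [-0.6, -3.5]]
 bead top [[-0.68, 1.19], [0.33, -0.15], [0.84, 1.26]] [-94.16580171 -93.86845091] [65.63743141 10.99799367]
 bead scene [[-0.74, 0.59], [-0.14, 0.13], [0.7, 0.72]] [-96.48020122 -94.0575096 ] [64.05085837 10.43264767]
avg 40.86997443243493 [ 593.75  -164.625] [[-2.0, 0.1], [0.2, 2.5], [2.0, 0.1], [-0.2, -2.7]]
 bead top [[-0.47, 0.09], [0.16, -0.04], [0.83, 0.42]] [-94.93041054 -95.43169519] [64.57058523  9.97786753]
 bead scene [[-0.52, -0.54], [-0.31, 0.18], [0.7, -0.04]] [-97.21174453 -95.60714816] [62.97643599  9.39451931]
[[579.0, -298.1], [584.8, -288.8], [600.4, -263.3], [616.1, -237.8], [609.0, -209.0], [601.8, -180.1], [618.2, -154.7], [634.6, -129.3]]
[[-0.001  0.903  0.43 ]
 [ 0.002  0.43  -0.903]
 [-1.     0.    -0.002]]
```

{"name": "apply_moves", "arguments": {"targets": [[[0, 0, 0], 0, 0], [[0, 0, 0], 0, 0], [[0, 0, 0], 0, 0], [[0, 0, 0], 0, 0]]}}

```text
clock: 0.6
eef_pos: [279.2, -585.6, 207.9]
tool_rot: [-3.118, 1.567, 2.039]
force: [0.2, 0.7, -0.3]
width: 12.4
```

{"name": "apply_moves", "arguments": {"targets": [[[5, 48, -16], 0, 0], [[10, 48, -16], 0, 0], [[10, 48, -16], 0, 0], [[10, 48, -16], 0, 0], [[10, 48, -16], 0, 0], [[10, 48, -16], 0, 0], [[10, 48, -16], 0, 0]]}}

```text
clock: 1.48
eef_pos: [538.8, -341.2, 142.2]
tool_rot: [-0.485, 1.566, -1.623]
force: [0.1, -0.8, 0.4]
width: -0.1
```

```bash
cat >> h.py <<'E'
a=np.radians(40.87);CR=np.array([[np.cos(a),-np.sin(a)],[np.sin(a),np.cos(a)]]);CT=np.array([593.75,-164.6])
PTS=np.r_[[SEAM[0]-[10.5,3.3]],SEAM]@CR.T+CT
def rep():
    s=status.read_state();R=toolR(s);p=s['eef_pos']
    print('t',round(s['clock'],2),'p',p.round(1),'F',s['force'].round(1),'w',round(s['width'],1),'cover',((p[:2]-CT)@CR).round(1));print('down axis',R[:,0].round(3),'y',R[:2,1].round(3))
    for i,q in enumerate(PTS): print(i-1,'tool yz delta',(R[:2,1:].T@(q-p[:2])).round(1))
E
python3 -c "
from h import *
rep()
p,d=eyes.get_image('wrist');cv2.imwrite('pics/w1.png',p)
c=eyes.camera_params('wrist');R=np.array(c['R']);t=np.array(c['t'])
X=np.c_[PTS,np.full(8,52)]@R.T+t
uv=np.c_[X[:,0]/X[:,2]*c['fx']+c['cx'],X[:,1]/X[:,2]*c['fy']+c['cy']];print(uv.round())
for q in uv: cv2.circle(p,tuple(map(int,q)),3,(255,0,255),-1)
cv2.imwrite('pics/w1b.png',p)
"
```

```text
t 1.48 p [ 538.8 -341.2  142.2] F [ 0.1 -0.8  0.4] w -0.1 cover [-157.1  -97.6]
down axis [-0.    -0.004 -1.   ] y [0.908 0.419]
-1 tool yz delta [ 54.6 -22.3]
0 tool yz delta [ 63.8 -28.4]
1 tool yz delta [ 88.7 -44.9]
2 tool yz delta [113.6 -61.4]
3 tool yz delta [119.2 -90.6]
4 tool yz delta [ 124.8 -119.8]
5 tool yz delta [ 150.3 -136. ]
6 tool yz delta [ 175.9 -152.2]
[[304. 143.]
 [297. 131.]
 [275.  99.]
 [253.  65.]
 [214.  57.]
 [175.  48.]
 [148.  10.]
 [119. -32.]]
```

View pics/w1b.png

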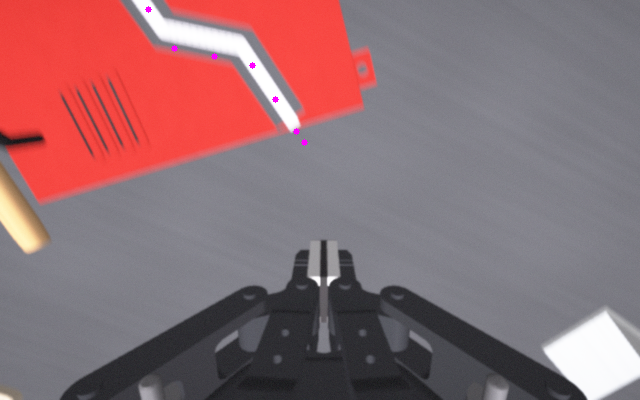

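The image was taken while the arm was still settling (points about 10 px off the bead), so I'll look again now that it is at rest.

{"name": "apply_moves", "arguments": {"targets": [[[0, 20, -4], 0, 0], [[0, 0, 0], 0, 0], [[0, 0, 0], 0, 0]]}}

```text
clock: 1.9
eef_pos: [563.3, -317.4, 140.2]
tool_rot: [1.947, 1.566, 0.824]
force: [-0.1, 0.0, 1.2]
width: 0.4
```

```bash
python3 -c "
from h import *
rep()
c=eyes.camera_params('wrist')
p,d=eyes.get_image('wrist')
R=np.array(c['R']);t=np.array(c['t'])
X=np.c_[PTS,np.full(8,52)]@R.T+t
uv=np.c_[X[:,0]/X[:,2]*c['fx']+c['cx'],X[:,1]/X[:,2]*c['fy']+c['cy']];print(uv.round())
for q in uv: cv2.circle(p,tuple(map(int,q)),3,(255,0,255),-1)
cv2.imwrite('pics/w2b.png',p)
"
```

```text
t 1.9 p [ 563.3 -317.4  140.2] F [-0.1  0.   1.2] w 0.4 cover [-123.   -95.6]
down axis [ 0.003  0.003 -1.   ] y [0.902 0.433]
-1 tool yz delta [ 22.5 -10.6]
0 tool yz delta [ 31.8 -16.6]
1 tool yz delta [ 56.9 -32.8]
2 tool yz delta [ 82.  -48.9]
3 tool yz delta [ 88.1 -78. ]
4 tool yz delta [  94.1 -107.2]
5 tool yz delta [ 119.9 -123. ]
6 tool yz delta [ 145.6 -138.8]
[[311. 169.]
 [304. 158.]
 [284. 127.]
 [262.  95.]
 [224.  87.]
 [186.  79.]
 [161.  42.]
 [133.   3.]]
```

View pics/w2b.png

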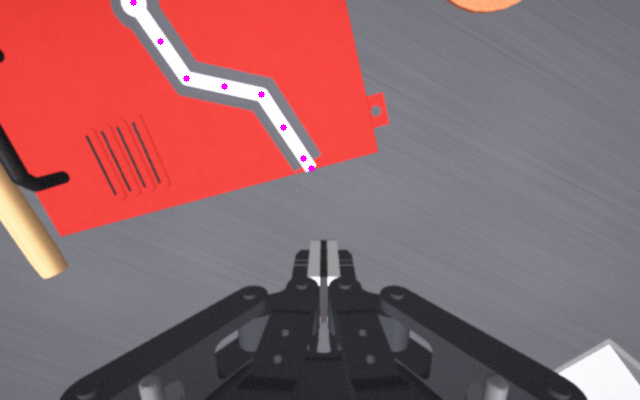

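At rest, the projected points lie on the bead from its edge end (311,169) to the plug (133,3). I'll go over the start and descend.

{"name": "apply_moves", "arguments": {"targets": [[[20, 11, -5], 0, 0], [[25, 10, -5], 0, 0], [[20, 1, -1], 0, 0], [[3, 0, 0], 0, 0], [[0, 0, 0], 0, 0]]}}

```text
clock: 2.58
eef_pos: [577.3, -297.9, 67.1]
tool_rot: [2.365, 1.566, 1.236]
force: [0.6, 0.1, -0.0]
width: 0.2
```

```bash
python3 -c "
from h import *
rep()"
```

```text
t 2.58 p [ 577.3 -297.9   67.1] F [ 0.6  0.1 -0. ] w 0.2 cover [-99.6 -90. ]
down axis [ 0.002  0.004 -1.   ] y [0.904 0.428]
-1 tool yz delta [1.4 0.9]
0 tool yz delta [10.7 -5.1]
1 tool yz delta [ 35.7 -21.4]
2 tool yz delta [ 60.8 -37.7]
3 tool yz delta [ 66.7 -66.8]
4 tool yz delta [ 72.6 -96. ]
5 tool yz delta [  98.3 -111.9]
6 tool yz delta [ 123.9 -127.9]
```

{"name": "apply_moves", "arguments": {"targets": [[[5, 3, 0.5], 0, 0], [[4, 0, 0], 0, 0], [[1.5, 0, 0], 0, 0], [[0.5, 0, 0], 0, 0]]}}

```text
clock: 3.08
eef_pos: [581.4, -298.1, 57.1]
tool_rot: [1.694, 1.566, 0.565]
force: [0.2, -0.4, 0.4]
width: -0.3
```

```bash
python3 -c "
from h import *
rep()"
```

```text
t 3.08 p [ 581.4 -298.1   57.1] F [ 0.2 -0.4  0.4] w -0.3 cover [-96.6 -92.9]
down axis [ 0.004  0.003 -1.   ] y [0.904 0.427]
-1 tool yz delta [-2.2 -1. ]
0 tool yz delta [ 7. -7.]
1 tool yz delta [ 32.1 -23.3]
2 tool yz delta [ 57.1 -39.6]
3 tool yz delta [ 63.  -68.8]
4 tool yz delta [ 68.9 -98. ]
5 tool yz delta [  94.5 -113.9]
6 tool yz delta [ 120.2 -129.9]
```

{"name": "apply_moves", "arguments": {"targets": [[[2, 0, -1.5], 0, 0], [[1, 0, 0], 0, 0], [[0.5, 0, 0], 0, 0]]}}

```text
clock: 3.45
eef_pos: [580.9, -296.7, 53.8]
tool_rot: [1.605, 1.565, 0.475]
force: [-0.1, -0.7, -0.3]
width: -0.1
```

{"name": "apply_moves", "arguments": {"targets": [[[0.8, 0, 0], 0, 0], [[0.3, 0, 0], 0, 0]]}}

```text
clock: 3.7
eef_pos: [580.9, -296.7, 52.6]
tool_rot: [1.604, 1.565, 0.474]
force: [-0.0, 0.2, -0.1]
width: 0.0
```

{"name": "apply_moves", "arguments": {"targets": [[[0.5, 0, 0], 0, 0], [[0.2, 0, 0], 0, 0]]}}

```text
clock: 3.95
eef_pos: [581.0, -296.8, 51.9]
tool_rot: [1.585, 1.565, 0.455]
force: [0.5, -1.0, 0.2]
width: -0.2
```

{"name": "apply_moves", "arguments": {"targets": [[[0.5, 0, 0], 0, 0], [[0.1, 0, 0], 0, 0]]}}

```text
clock: 4.2
eef_pos: [580.9, -296.8, 51.2]
tool_rot: [1.595, 1.565, 0.465]
force: [-0.5, 0.1, -0.1]
width: -0.1
```

{"name": "apply_moves", "arguments": {"targets": [[[0.5, 0, 0], 0, 0], [[0.1, 0, 0], 0, 0]]}}

```text
clock: 4.45
eef_pos: [580.9, -296.8, 50.6]
tool_rot: [1.594, 1.565, 0.464]
force: [0.4, 0.6, -0.5]
width: -0.0
```

```bash
python3 -c "
from h import *
rep()
p,d=eyes.get_image('wrist');cv2.imwrite('pics/w3.png',p)
p,d=eyes.get_image('scene');b=cv2.resize(p[250:390,170:350],None,fx=4,fy=4,interpolation=2);cv2.imwrite('pics/s3.png',b)
"
```

```text
t 4.45 p [ 580.9 -296.8   50.6] F [ 0.4  0.6 -0.5] w -0.0 cover [-96.2 -91.6]
down axis [ 0.005  0.002 -1.   ] y [0.904 0.427]
-1 tool yz delta [-2.3  0.4]
0 tool yz delta [ 6.9 -5.6]
1 tool yz delta [ 31.9 -22. ]
2 tool yz delta [ 57.  -38.3]
3 tool yz delta [ 62.8 -67.4]
4 tool yz delta [ 68.7 -96.6]
5 tool yz delta [  94.4 -112.6]
6 tool yz delta [ 120.  -128.6]
```

View pics/w3.png

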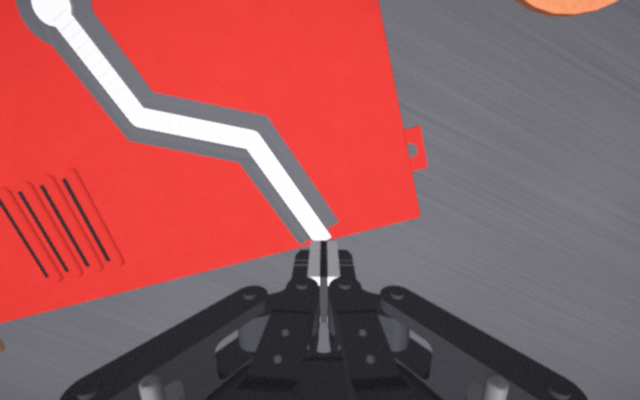

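View pics/s3.png

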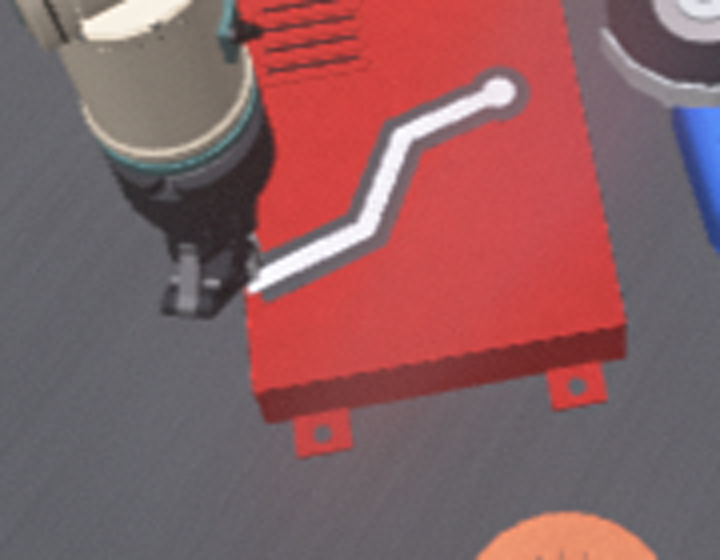

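```bash
python3 -c "
from h import *
c=eyes.camera_params('wrist')
s=status.read_state();R=toolR(s);p=s['eef_pos']
q=ray(c,[[318,240],[323,240],[312,240],[335,240],[253,140],[138,120],[50,5]],52)
print(((q[:,:2]-CT)@CR).round(1)); print(((q-p)@R).round(1))
X=np.array(c['R'])@p+np.array(c['t']);print('tcp px',X[:2]/X[2]*c['fx']+[c['cx'],c['cy']], 'cam in tool',(R.T@(-np.array(c['R']).T@np.array(c['t'])-p)).round())
p,d=eyes.get_image('wrist');print(d[236:250,323].round(),d[236:246,318].round(), X[2]);cv2.imwrite('pics/w4.png',cv2.resize(p[180:300,250:400],None,fx=5,fy=5,interpolation=2))
"
```

```text
[[-96.4 -88. ]
 [-97.2 -90.9]
 [-95.5 -84.6]
 [-99.1 -97.7]
 [-30.9 -70.6]
 [ -4.9 -16.2]
 [ 54.3   0.4]]
[[  -1.3   -1.2   -3.4]
 [  -1.3   -1.2   -0.4]
 [  -1.3   -1.2   -6.9]
 [  -1.3   -1.2    6.7]
 [  -1.    57.3  -37.8]
 [  -0.9   67.6  -97.2]
 [  -0.6  120.2 -129.1]]
tcp px [323.716485   237.16503183] cam in tool [-164.   77.   -0.]
[177. 179. 178. 178. 153. 151. 149. 149. 148. 148. 146. 145. 143. 143.] [178. 179. 179. 179. 154. 150. 150. 149. 148. 148.] 179.51397980534583
```

View pics/w4.png

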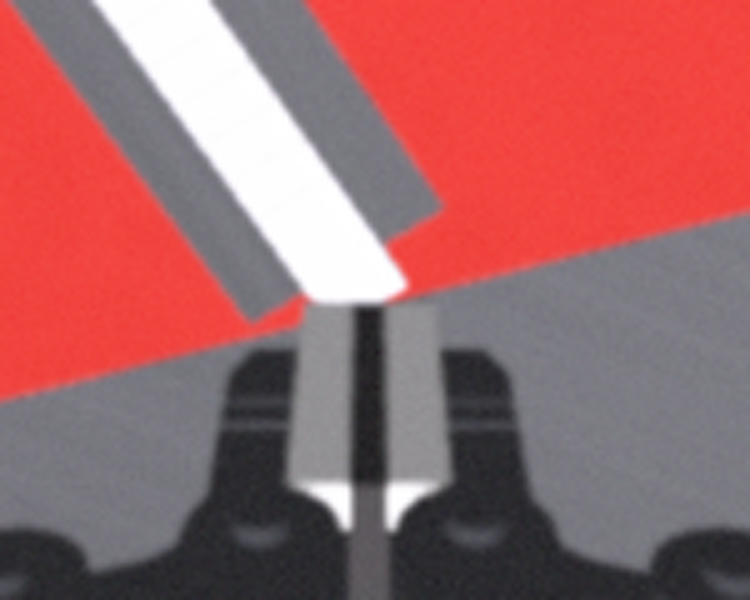

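{"name": "apply_moves", "arguments": {"targets": [[[0.8, 0, 0], 0, 0], [[0.5, 0, 0], 0, 0]]}}

```text
clock: 4.85
eef_pos: [581.0, -296.8, 49.3]
tool_rot: [1.566, 1.565, 0.437]
force: [0.1, 0.1, -0.2]
width: 0.0
```

```bash
python3 -c "
from h import *
rep()
for n in ['scene','top']:
  c=eyes.camera_params(n);p,d=eyes.get_image(n)
  R=np.array(c['R']);t=np.array(c['t']);x=status.read_state()['eef_pos'];X=R@x+t;uv=X[:2]/X[2]*c['fx']+[c['cx'],c['cy']];print(n,uv,X[2])
  v,u=np.mgrid[0:400,0:640]
  uv=np.c_[u.ravel(),v.ravel()]
  P=np.c_[(uv[:,0]-c['cx'])/c['fx'],(uv[:,1]-c['cy'])/c['fy'],np.ones(len(uv))]*d.ravel()[:,None]
  P=(P-t)@R
  Q=(P-x)@toolR(status.read_state())
  m=(abs(Q[:,1])<25)&(abs(Q[:,2])<20)&(Q[:,0]>-120)&(d.ravel()>0)
  o=np.argsort(-Q[m][:,0]);print(np.c_[uv[m],Q[m].round(1),P[m][:,2].round(1),p.reshape(-1,3)[m]][o][:70:1].astype(int).tolist())
"
```

```text
t 4.85 p [ 581.  -296.8   49.3] F [ 0.1  0.1 -0.2] w 0.0 cover [-96.1 -91.6]
down axis [ 0.005  0.002 -1.   ] y [0.904 0.427]
-1 tool yz delta [-2.4  0.3]
0 tool yz delta [ 6.9 -5.7]
1 tool yz delta [ 31.9 -22. ]
2 tool yz delta [ 56.9 -38.4]
3 tool yz delta [ 62.8 -67.5]
4 tool yz delta [ 68.7 -96.7]
5 tool yz delta [  94.3 -112.6]
6 tool yz delta [ 120.  -128.6]
scene [232.60594136 321.22092298] 1036.3446205776074
[[228, 329, 53, -19, -2, -4, 110, 102, 105], [226, 331, 52, -23, 2, -3, 109, 102, 105], [229, 338, 52, -13, 18, -3, 108, 102, 105], [232, 338, 52, -6, 18, -2, 72, 71, 150], [226, 334, 51, -21, 10, -2, 105, 98, 101], [228, 333, 51, -17, 7, -2, 108, 102, 104], [230, 335, 51, -11, 12, -1, 109, 103, 105], [225, 338, 51, -21, 19, -1, 108, 103, 105], [230, 337, 50, -10, 16, -1, 108, 101, 104], [231, 325, 50, -14, -11, -1, 72, 70, 148], [228, 326, 50, -20, -8, -1, 111, 104, 108], [227, 334, 50, -19, 10, -1, 110, 103, 106], [226, 327, 50, -24, -5, -1, 95, 90, 93], [230, 323, 50, -17, -15, -1, 99, 94, 117], [227, 335, 50, -18, 12, -1, 110, 103, 105], [226, 332, 50, -22, 6, -1, 110
[... 4555 characters left out ...]
67, 227], [473, 191, 0, 13, 0, 49, 127, 122, 117], [479, 187, 0, 14, 16, 49, 60, 65, 231], [476, 189, 0, 14, 8, 49, 74, 76, 205], [478, 185, 0, 20, 16, 49, 59, 65, 230], [464, 191, 0, 22, -20, 49, 246, 243, 241], [476, 186, 0, 20, 11, 49, 59, 64, 229], [469, 189, 0, 21, -7, 49, 144, 138, 134], [477, 186, 0, 19, 13, 49, 58, 63, 230], [471, 190, 0, 17, -4, 49, 144, 139, 134], [473, 186, 0, 23, 4, 49, 57, 63, 228], [476, 187, 0, 18, 10, 49, 59, 66, 229], [476, 190, 0, 11, 6, 49, 106, 101, 138], [478, 187, 0, 16, 14, 49, 59, 64, 231], [476, 184, 0, 24, 13, 49, 60, 65, 230], [474, 187, 0, 20, 5, 49, 56, 62, 227], [470, 189, 0, 20, -5, 50, 118, 112, 107], [466, 191, 0, 20, -16, 50, 253, 253, 252]]
```

{"name": "apply_moves", "arguments": {"targets": [[[2, 0, 0], 0, 0], [[2, 0, 0], 0, 0]]}}

```text
clock: 5.2
eef_pos: [581.1, -296.8, 45.2]
tool_rot: [1.535, 1.565, 0.405]
force: [-0.1, 0.4, -0.0]
width: -0.0
```

{"name": "apply_moves", "arguments": {"targets": [[[2, 0, 0], 0, 0], [[1, 0, 0], 0, 0]]}}

```text
clock: 5.45
eef_pos: [581.0, -296.8, 41.8]
tool_rot: [1.582, 1.565, 0.452]
force: [-0.6, -0.4, -0.1]
width: 0.5
```

```bash
python3 -c "
from h import *
rep()
p,d=eyes.get_image('wrist');print(d[226:250,323].round());print(d[226:250,312].round());print(d[226:250,335].round());cv2.imwrite('pics/w5.png',cv2.resize(p[180:300,250:400],None,fx=5,fy=5,interpolation=2))
"
```

```text
t 5.45 p [ 581.  -296.8   41.8] F [-0.6 -0.4 -0.1] w 0.5 cover [-96.1 -91.6]
down axis [ 0.005  0.002 -1.   ] y [0.904 0.427]
-1 tool yz delta [-2.4  0.3]
0 tool yz delta [ 6.8 -5.7]
1 tool yz delta [ 31.9 -22. ]
2 tool yz delta [ 56.9 -38.3]
3 tool yz delta [ 62.8 -67.5]
4 tool yz delta [ 68.7 -96.6]
5 tool yz delta [  94.3 -112.6]
6 tool yz delta [ 120.  -128.6]
[168. 169. 169. 169. 169. 170. 169. 168. 167. 168. 167. 169. 167. 169.
 153. 152. 150. 149. 148. 147. 146. 145. 144. 144.]
[167. 166. 167. 168. 167. 168. 169. 169. 168. 168. 168. 168. 170. 168.
 153. 152. 151. 149. 149. 147. 144. 146. 144. 143.]
[169. 168. 167. 170. 170. 169. 170. 170. 171. 171. 170. 171. 171. 171.
 153. 151. 151. 148. 148. 145. 146. 146. 143. 143.]
```

View pics/w5.png

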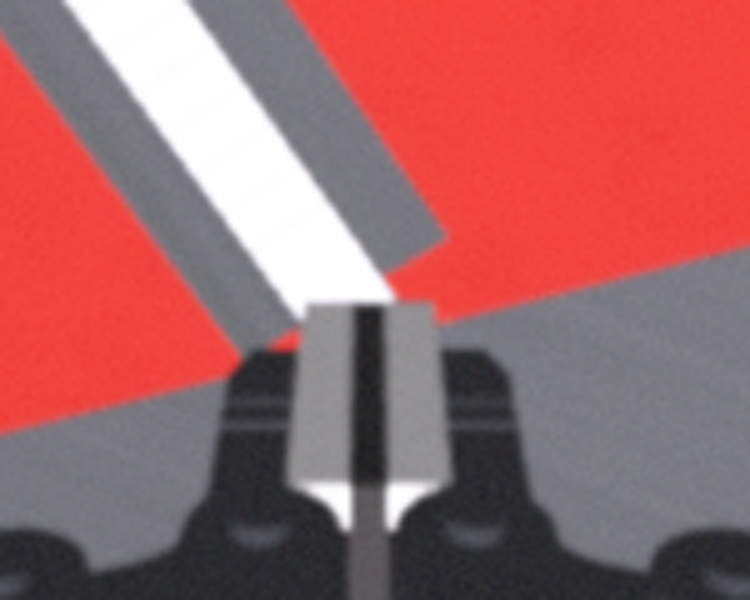

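{"name": "apply_moves", "arguments": {"targets": [[[3, 0, 0], 0, 0], [[2, 0, 0], 0, 0], [[1, 0, 0], 0, 0]]}}

```text
clock: 5.88
eef_pos: [581.0, -296.7, 35.3]
tool_rot: [1.585, 1.565, 0.456]
force: [-0.3, 0.6, 0.5]
width: -0.2
```

{"name": "apply_moves", "arguments": {"targets": [[[1.5, 0, 0], 0, 0], [[0.5, 0, 0], 0, 0]]}}

```text
clock: 6.12
eef_pos: [581.0, -296.7, 33.1]
tool_rot: [1.605, 1.565, 0.476]
force: [0.1, 0.4, -0.3]
width: -0.0
```

```bash
python3 -c "
from h import *
rep()
p,d=eyes.get_image('wrist');print(d[232:246,323].round());print(d[232:246,312].round());cv2.imwrite('pics/w6.png',cv2.resize(p[180:300,250:400],None,fx=5,fy=5,interpolation=2))
"
```

```text
t 6.12 p [ 581.  -296.7   33.1] F [ 0.1  0.4 -0.3] w -0.0 cover [-96.1 -91.6]
down axis [ 0.005  0.003 -1.   ] y [0.904 0.427]
-1 tool yz delta [-2.4  0.4]
0 tool yz delta [ 6.8 -5.6]
1 tool yz delta [ 31.8 -21.9]
2 tool yz delta [ 56.9 -38.3]
3 tool yz delta [ 62.7 -67.4]
4 tool yz delta [ 68.6 -96.6]
5 tool yz delta [  94.3 -112.5]
6 tool yz delta [ 119.9 -128.5]
[161. 160. 159. 161. 160. 161. 160. 160. 153. 152. 150. 148. 148. 148.]
[158. 158. 159. 160. 159. 159. 160. 160. 152. 151. 149. 150. 149. 147.]
```

View pics/w6.png

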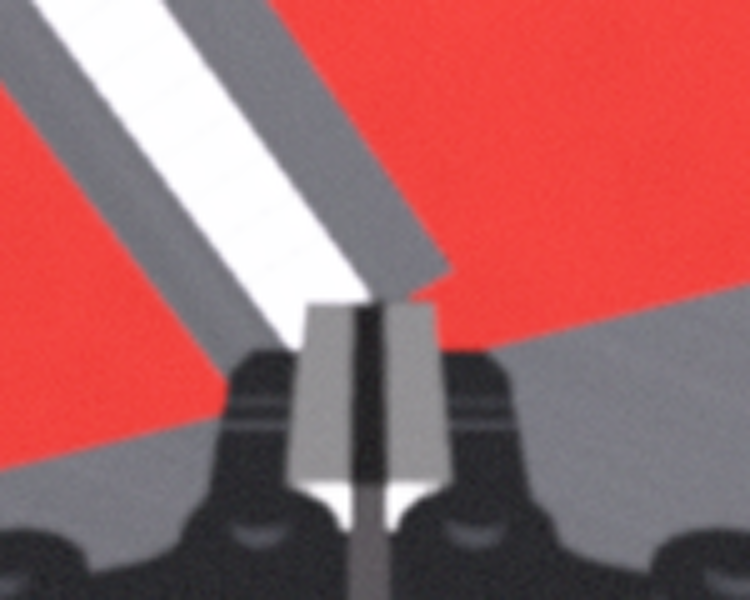

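{"name": "apply_moves", "arguments": {"targets": [[[2, 0, 0], 0, 0], [[1, 0, 0], 0, 0]]}}

```text
clock: 6.42
eef_pos: [581.1, -296.8, 30.2]
tool_rot: [1.579, 1.565, 0.45]
force: [-0.6, -0.5, 3.1]
width: 0.1
```

{"name": "apply_moves", "arguments": {"targets": [[[0.7, 0, 0], 0, 0]]}}

```text
clock: 6.55
eef_pos: [581.1, -296.8, 29.9]
tool_rot: [1.581, 1.565, 0.451]
force: [-1.4, 0.3, 6.0]
width: -0.4
```

{"name": "apply_moves", "arguments": {"targets": [[[0.4, 0, 0], 0, 0]]}}

```text
clock: 6.68
eef_pos: [581.1, -296.7, 29.9]
tool_rot: [1.573, 1.565, 0.443]
force: [-1.9, 0.8, 4.5]
width: 0.1
```

{"name": "apply_moves", "arguments": {"targets": [[[0.4, 0, 0], 0, 0]]}}

```text
clock: 6.8
eef_pos: [581.1, -296.8, 29.9]
tool_rot: [1.561, 1.565, 0.432]
force: [-2.5, 0.6, 4.2]
width: -0.3
```

{"name": "apply_moves", "arguments": {"targets": [[[0.4, 3.5, -2.5], 0, 0], [[0.4, 3.5, -2.5], 0, 0]]}}

```text
clock: 7.05
eef_pos: [584.1, -293.5, 29.9]
tool_rot: [0.612, 1.565, -0.52]
force: [-2.2, -3.6, 5.5]
width: -0.1
```

```bash
python3 -c "
from h import *
rep()"
```

```text
t 7.05 p [ 584.1 -293.5   29.9] F [-2.2 -3.6  5.5] w -0.1 cover [-91.6 -91.2]
down axis [ 0.005 -0.003 -1.   ] y [0.905 0.425]
-1 tool yz delta [-6.6  2. ]
0 tool yz delta [ 2.6 -4. ]
1 tool yz delta [ 27.6 -20.4]
2 tool yz delta [ 52.6 -36.8]
3 tool yz delta [ 58.4 -66. ]
4 tool yz delta [ 64.2 -95.1]
5 tool yz delta [  89.8 -111.2]
6 tool yz delta [ 115.5 -127.2]
```

{"name": "apply_moves", "arguments": {"targets": [[[0.3, 3, -3.2], 0, 0], [[0.3, 3.2, -3], 0, 0]]}}

```text
clock: 7.3
eef_pos: [587.4, -288.0, 29.9]
tool_rot: [0.322, 1.562, -0.812]
force: [-1.0, -2.8, 5.0]
width: 0.0
```

```bash
python3 -c "
from h import *
rep()"
```

```text
t 7.3 p [ 587.4 -288.    29.9] F [-1.  -2.8  5. ] w 0.0 cover [-85.6 -89.2]
down axis [ 0.006 -0.007 -1.   ] y [0.906 0.423]
-1 tool yz delta [-11.8   5.6]
0 tool yz delta [-2.6 -0.5]
1 tool yz delta [ 22.3 -16.9]
2 tool yz delta [ 47.3 -33.3]
3 tool yz delta [ 53.1 -62.5]
4 tool yz delta [ 58.8 -91.7]
5 tool yz delta [  84.4 -107.8]
6 tool yz delta [ 110.  -123.9]
```

{"name": "apply_moves", "arguments": {"targets": [[[0.3, 3.6, -3.8], 0, 0], [[0.3, 3.6, -3.5], 0, 0], [[0.3, 3.6, -3.3], 0, 0]]}}

```text
clock: 7.68
eef_pos: [593.6, -275.8, 29.8]
tool_rot: [0.239, 1.557, -0.896]
force: [-1.6, -4.1, 6.6]
width: 0.3
```

```bash
python3 -c "
from h import *
rep()"
```

```text
t 7.67 p [ 593.6 -275.8   29.8] F [-1.6 -4.1  6.6] w 0.3 cover [-72.9 -84. ]
down axis [ 0.008 -0.011 -1.   ] y [0.906 0.422]
-1 tool yz delta [-22.6  14. ]
0 tool yz delta [-13.5   8. ]
1 tool yz delta [11.5 -8.5]
2 tool yz delta [ 36.4 -24.9]
3 tool yz delta [ 42.2 -54.1]
4 tool yz delta [ 47.9 -83.3]
5 tool yz delta [ 73.5 -99.4]
6 tool yz delta [  99.  -115.5]
```

```bash
cat >> h.py <<'E'
def rep2():
    s=status.read_state();R=toolR(s);p=s['eef_pos']-22*R[:,0];q=(p[:2]-CT)@CR
    A,B=PTS[:-1],PTS[1:];t=np.clip(((p[:2]-A)*(B-A)).sum(1)/((B-A)**2).sum(1),0,1);e=p[:2]-(A+t[:,None]*(B-A));k=np.argmin((e**2).sum(1))
    print('t',round(s['clock'],2),'tip',p.round(1),'F',s['force'].round(1),'cover',q.round(1),'off',np.hypot(*e[k]).round(1),'leg',k,'axis',R[:,0].round(3))
    for i in range(k,8): print(i-1,'tool delta',(R.T@np.r_[PTS[i]-p[:2],0]).round(1))
E
```

{"name": "apply_moves", "arguments": {"targets": [[[0.2, 3.6, -3.2], 0, 0], [[0.2, 3.6, -3], 0, 0], [[0.2, 3.6, -3], 0, 0]]}}

```text
clock: 8.05
eef_pos: [600.1, -264.4, 29.8]
tool_rot: [0.174, 1.554, -0.962]
force: [-1.8, -3.2, 5.4]
width: 0.1
```

```bash
python3 -c "
from h import *
rep2()"
```

```text
t 8.05 tip [ 599.9 -264.1   51.8] F [-1.8 -3.2  5.4] cover [-60.5 -79.3] off 0.1 leg 1 axis [ 0.01  -0.014 -1.   ]
0 tool delta [  0.2 -24.1  16. ]
1 tool delta [-0.   0.9 -0.5]
2 tool delta [ -0.2  25.8 -17. ]
3 tool delta [ -0.7  31.5 -46.2]
4 tool delta [ -1.1  37.2 -75.4]
5 tool delta [ -1.3  62.8 -91.5]
6 tool delta [  -1.5   88.4 -107.6]
```

Good: on the line (0.1 mm off) at 5 N. Continuing to the first bend.

{"name": "apply_moves", "arguments": {"targets": [[[0.2, 3.6, -2.8], 0, 0], [[0.2, 3.6, -2.8], 0, 0], [[0.2, 3.6, -2.8], 0, 0], [[0.2, 3.6, -2.8], 0, 0]]}}

```text
clock: 8.55
eef_pos: [608.7, -250.3, 29.8]
tool_rot: [0.084, 1.55, -1.052]
force: [-1.7, -3.6, 6.1]
width: -0.0
```

```bash
python3 -c "
from h import *
rep2()"
```

```text
t 8.55 tip [ 608.5 -249.9   51.8] F [-1.7 -3.6  6.1] cover [-44.7 -74.1] off 0.2 leg 2 axis [ 0.01  -0.018 -1.   ]
1 tool delta [  0.2 -12.9   8.7]
2 tool delta [-0.1 12.  -7.8]
3 tool delta [ -0.7  17.7 -36.9]
4 tool delta [ -1.3  23.4 -66.1]
5 tool delta [ -1.6  48.9 -82.3]
6 tool delta [ -1.9  74.5 -98.4]
```

{"name": "apply_moves", "arguments": {"targets": [[[0.1, 3.4, -2.4], 0, 0], [[0.1, 3.4, -2.4], 0, 0], [[0.1, 3.4, -2.3], 0, 0], [[0.1, 2.2, -1.6], 0, 0]]}}

```text
clock: 9.05
eef_pos: [616.3, -238.5, 29.9]
tool_rot: [0.015, 1.547, -1.122]
force: [-2.2, -3.7, 5.3]
width: 0.1
```

```bash
python3 -c "
from h import *
rep2()"
```

```text
t 9.05 tip [ 616.1 -238.1   51.9] F [-2.2 -3.7  5.3] cover [-31.2 -70.2] off 0.1 leg 2 axis [ 0.01  -0.022 -1.   ]
1 tool delta [  0.4 -24.8  16.3]
2 tool delta [-0.   0.1 -0.2]
3 tool delta [ -0.7   5.8 -29.4]
4 tool delta [ -1.4  11.5 -58.6]
5 tool delta [ -1.8  37.  -74.8]
6 tool delta [ -2.1  62.5 -90.9]
```

{"name": "apply_moves", "arguments": {"targets": [[[0.1, 0.5, -4.2], 0, 0], [[0.1, 0.7, -4.2], 0, 0], [[0.1, 0.8, -4.2], 0, 0]]}}

```text
clock: 9.43
eef_pos: [615.5, -226.4, 30.0]
tool_rot: [0.155, 1.542, -0.982]
force: [1.4, -3.3, 4.5]
width: -0.3
```

```bash
python3 -c "
from h import *
rep2()"
```

```text
t 9.43 tip [ 615.1 -225.9   52. ] F [ 1.4 -3.3  4.5] cover [-23.9 -60.3] off 1.9 leg 3 axis [ 0.016 -0.024 -1.   ]
2 tool delta [ 0.3 -4.1 11.2]
3 tool delta [ -0.5   1.5 -17.9]
4 tool delta [ -1.3   7.2 -47.1]
5 tool delta [ -1.6  32.7 -63.3]
6 tool delta [ -2.   58.3 -79.4]
```

{"name": "apply_moves", "arguments": {"targets": [[[0.1, -0.3, -4.2], 0, 0], [[0.1, 0, -4.2], 0, 0], [[0.1, 0.3, -4.2], 0, 0]]}}

```text
clock: 9.8
eef_pos: [611.4, -214.3, 29.9]
tool_rot: [0.224, 1.54, -0.912]
force: [1.4, -3.9, 5.4]
width: 0.1
```

```bash
python3 -c "
from h import *
rep2()"
```

```text
t 9.8 tip [ 611.  -213.7   51.9] F [ 1.4 -3.9  5.4] cover [-19.1 -48.5] off 0.8 leg 3 axis [ 0.019 -0.024 -1.   ]
2 tool delta [ 0.7 -5.5 24. ]
3 tool delta [-0.2  0.2 -5.2]
4 tool delta [ -1.    5.9 -34.4]
5 tool delta [ -1.3  31.4 -50.5]
6 tool delta [ -1.6  56.9 -66.7]
```

{"name": "apply_moves", "arguments": {"targets": [[[0.1, 0.2, -4.2], 0, 0], [[0.1, 0.4, -4.2], 0, 0], [[0.1, 0.6, -4.2], 0, 0], [[0.1, 0.6, -4.2], 0, 0]]}}

```text
clock: 10.3
eef_pos: [606.7, -198.7, 29.9]
tool_rot: [0.257, 1.537, -0.88]
force: [0.4, -3.1, 5.9]
width: -0.0
```

```bash
python3 -c "
from h import *
rep2()"
```

```text
t 10.3 tip [ 606.3 -198.1   51.9] F [ 0.4 -3.1  5.9] cover [-12.5 -33.5] off 0.0 leg 4 axis [ 0.022 -0.026 -0.999]
3 tool delta [ 0.3 -2.1 11. ]
4 tool delta [ -0.6   3.6 -18.2]
5 tool delta [ -0.9  29.1 -34.4]
6 tool delta [ -1.2  54.6 -50.6]
```

{"name": "apply_moves", "arguments": {"targets": [[[0.05, 0.7, -4.2], 0, 0], [[0.05, 0.8, -4.2], 0, 0], [[0.05, 0.8, -4.2], 0, 0], [[0.05, 0.8, -4.2], 0, 0]]}}

```text
clock: 10.8
eef_pos: [602.7, -182.8, 29.9]
tool_rot: [0.264, 1.534, -0.875]
force: [1.6, -4.8, 6.0]
width: -0.2
```

```bash
python3 -c "
from h import *
rep2()
p,d=eyes.get_image('wrist')
c=eyes.camera_params('wrist')
R=np.array(c['R']);t=np.array(c['t'])
X=np.c_[PTS,np.full(8,51.5)]@R.T+t
uv=np.c_[X[:,0]/X[:,2]*c['fx']+c['cx'],X[:,1]/X[:,2]*c['fy']+c['cy']]
for q in uv:
  if abs(q).max()<2000: cv2.circle(p,tuple(map(int,q)),2,(255,0,255),-1)
cv2.imwrite('pics/w7.png',p)"
```

```text
t 10.8 tip [ 602.2 -182.2   51.9] F [ 1.6 -4.8  6. ] cover [ -5.1 -18.8] off 0.2 leg 4 axis [ 0.024 -0.028 -0.999]
3 tool delta [ 0.9 -5.  27.1]
4 tool delta [-0.1  0.6 -2. ]
5 tool delta [ -0.4  26.1 -18.3]
6 tool delta [ -0.7  51.6 -34.5]
```

View pics/w7.png

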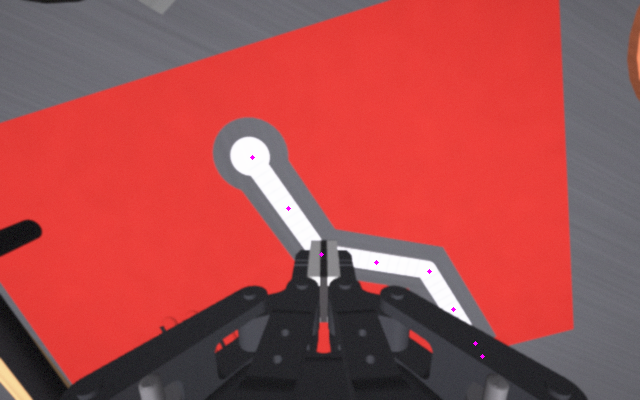

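The wrist view shows the tip on the bead at the second bend (320,255), with the predicted points still on the bead, so the cover hasn't moved. On to the third leg.

{"name": "apply_moves", "arguments": {"targets": [[[0, 0.8, -2.4], 0, 0], [[0, 3.2, -2], 0, 0], [[0, 3.6, -2.2], 0, 0], [[0, 3.6, -2.3], 0, 0]]}}

```text
clock: 11.35
eef_pos: [604.5, -171.1, 29.6]
tool_rot: [0.068, 1.537, -1.073]
force: [-2.1, -5.2, 6.6]
width: 0.2
```

```bash
python3 -c "
from h import *
rep2()"
```

```text
t 11.35 tip [ 604.1 -170.5   51.6] F [-2.1 -5.2  6.6] cover [  4.  -11.2] off 3.3 leg 5 axis [ 0.016 -0.03  -0.999]
4 tool delta [ 0.2 -6.1  7.8]
5 tool delta [-0.2 19.4 -8.5]
6 tool delta [ -0.7  44.9 -24.8]
```

{"name": "apply_moves", "arguments": {"targets": [[[-0.2, 4, 0], 0, 0], [[-0.1, 4, -0.6], 0, 0], [[-0.1, 3.8, -1.4], 0, 0]]}}

```text
clock: 11.72
eef_pos: [606.9, -166.9, 29.5]
tool_rot: [-0.332, 1.539, -1.476]
force: [-1.5, -5.2, 8.9]
width: -0.4
```

```bash
python3 -c "
from h import *
rep2()"
```

```text
t 11.72 tip [ 606.8 -166.2   51.5] F [-1.5 -5.2  8.9] cover [ 8.9 -9.8] off 3.3 leg 5 axis [ 0.003 -0.032 -0.999]
4 tool delta [  0.4 -10.3  10.6]
5 tool delta [-0.3 15.1 -5.8]
6 tool delta [ -1.1  40.5 -22.1]
```

{"name": "apply_moves", "arguments": {"targets": [[[-0.5, 3.5, 0.8], 0, 0]]}}

```text
clock: 11.85
eef_pos: [607.1, -166.5, 29.6]
tool_rot: [-0.525, 1.539, -1.67]
force: [-5.3, -2.6, 7.8]
width: 0.4
```

```bash
python3 -c "
from h import *
rep2()"
```

```text
t 11.85 tip [ 607.2 -165.8   51.6] F [-5.3 -2.6  7.8] cover [ 9.4 -9.7] off 3.2 leg 5 axis [-0.003 -0.032 -0.999]
4 tool delta [  0.5 -10.8  10.8]
5 tool delta [-0.4 14.6 -5.6]
6 tool delta [ -1.2  40.  -21.9]
```

{"name": "apply_moves", "arguments": {"targets": [[[-0.7, 3, 0.8], 0, 0]]}}

```text
clock: 11.98
eef_pos: [607.2, -166.1, 29.9]
tool_rot: [-0.697, 1.538, -1.842]
force: [-1.6, -4.0, 5.5]
width: 0.0
```

```bash
python3 -c "
from h import *
rep2();print(status.read_state()['qpos'].round(2))"
```

```text
t 11.97 tip [ 607.4 -165.4   51.9] F [-1.6 -4.   5.5] cover [ 9.8 -9.6] off 3.3 leg 5 axis [-0.009 -0.031 -0.999]
4 tool delta [  0.5 -11.1  11. ]
5 tool delta [-0.4 14.3 -5.3]
6 tool delta [ -1.4  39.7 -21.7]
[ 0.14  0.83  0.1   1.71 -0.08  0.61 -0.87]
```

{"name": "apply_moves", "arguments": {"targets": [[[-0.5, 4, 0], 0, 0]]}}

```text
clock: 12.1
eef_pos: [608.0, -164.8, 29.8]
tool_rot: [-0.844, 1.537, -1.99]
force: [-2.5, -4.0, 7.4]
width: 0.5
```

```bash
python3 -c "
from h import *
rep2()
p,d=eyes.get_image('wrist')
cv2.imwrite('pics/w8.png',cv2.resize(p[150:350,200:450],None,fx=3,fy=3,interpolation=2))"
```

```text
t 12.1 tip [ 608.3 -164.1   51.8] F [-2.5 -4.   7.4] cover [11.4 -9.2] off 3.2 leg 5 axis [-0.014 -0.031 -0.999]
4 tool delta [  0.6 -12.5  11.9]
5 tool delta [-0.4 12.9 -4.5]
6 tool delta [ -1.4  38.2 -20.9]
```

View pics/w8.png

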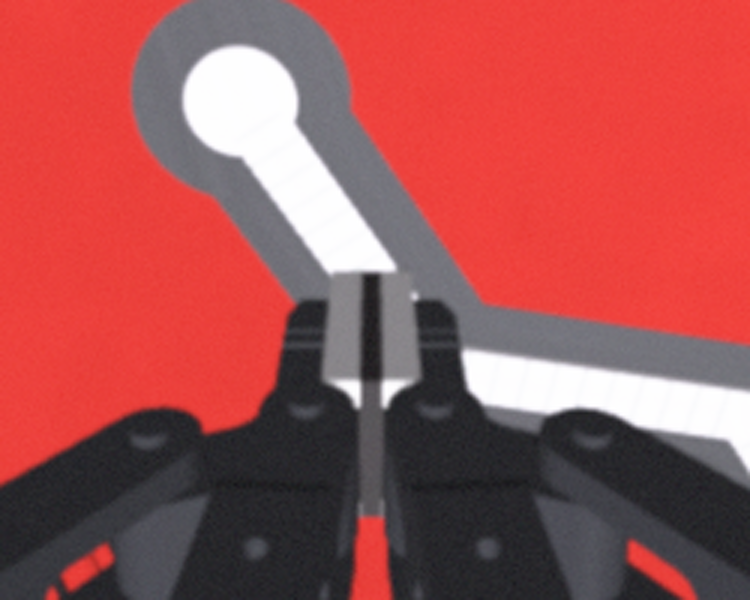

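{"name": "apply_moves", "arguments": {"targets": [[[-0.9, 4, -1], 0, 0]]}}

```text
clock: 12.28
eef_pos: [609.3, -162.1, 30.2]
tool_rot: [-0.952, 1.535, -2.099]
force: [-1.0, -3.6, 4.1]
width: 0.2
```

{"name": "apply_moves", "arguments": {"targets": [[[-0.5, 4, -1.5], 0, 0]]}}

```text
clock: 12.4
eef_pos: [610.6, -158.8, 30.1]
tool_rot: [-1.034, 1.534, -2.181]
force: [-1.9, -3.1, 5.4]
width: -0.0
```

```bash
python3 -c "
from h import *
rep2()"
```

```text
t 12.4 tip [ 611.1 -158.1   52.1] F [-1.9 -3.1  5.4] cover [17.4 -6.5] off 4.1 leg 5 axis [-0.021 -0.03  -0.999]
4 tool delta [  0.9 -17.5  16.2]
5 tool delta [-0.3  7.9 -0.2]
6 tool delta [ -1.4  33.2 -16.6]
```

{"name": "apply_moves", "arguments": {"targets": [[[-0.7, 6, 1], 0, 0]]}}

```text
clock: 12.52
eef_pos: [614.3, -156.2, 30.0]
tool_rot: [-1.157, 1.532, -2.304]
force: [-3.4, -1.8, 5.5]
width: 0.1
```

{"name": "apply_moves", "arguments": {"targets": [[[-0.7, 6, 1], 0, 0]]}}

```text
clock: 12.65
eef_pos: [618.0, -153.8, 30.0]
tool_rot: [-1.263, 1.529, -2.41]
force: [-3.6, -2.2, 5.8]
width: -0.2
```

```bash
python3 -c "
from h import *
rep2()"
```

```text
t 12.65 tip [ 618.7 -153.2   51.9] F [-3.6 -2.2  5.8] cover [26.3 -7.7] off 0.4 leg 6 axis [-0.031 -0.028 -0.999]
5 tool delta [ 0.1 -1.   1.2]
6 tool delta [ -1.2  24.3 -15.3]
```

{"name": "apply_moves", "arguments": {"targets": [[[-0.7, 4.6, -2.4], 0, 0], [[-0.7, 4.6, -2.4], 0, 0]]}}

```text
clock: 12.9
eef_pos: [622.7, -145.1, 30.3]
tool_rot: [-1.336, 1.526, -2.483]
force: [-0.3, -2.5, 4.3]
width: 0.1
```

```bash
python3 -c "
from h import *
rep2()"
```

```text
t 12.9 tip [ 623.4 -144.5   52.3] F [-0.3 -2.5  4.3] cover [35.6 -4.2] off 1.1 leg 6 axis [-0.035 -0.027 -0.999]
5 tool delta [ 0.5 -8.9  7.2]
6 tool delta [-0.8 16.4 -9.3]
```

{"name": "apply_moves", "arguments": {"targets": [[[-0.6, 5, -1.6], 0, 0], [[-0.6, 5, -1.8], 0, 0]]}}

```text
clock: 13.15
eef_pos: [629.5, -136.3, 30.4]
tool_rot: [-1.397, 1.525, -2.543]
force: [-2.6, -2.0, 3.3]
width: -0.5
```

```bash
python3 -c "
from h import *
rep2()"
```

```text
t 13.15 tip [ 630.4 -135.7   52.4] F [-2.6 -2.   3.3] cover [46.6 -2.1] off 0.0 leg 6 axis [-0.038 -0.026 -0.999]
5 tool delta [  1.  -18.9  12.3]
6 tool delta [-0.3  6.5 -4.2]
```

{"name": "apply_moves", "arguments": {"targets": [[[-0.3, 4, -2.4], 0, 0], [[-0.3, 3.5, -2], 0, 0]]}}

```text
clock: 13.4
eef_pos: [635.0, -128.1, 30.4]
tool_rot: [-1.409, 1.525, -2.555]
force: [-0.6, -1.9, 3.4]
width: 0.1
```

```bash
python3 -c "
from h import *
rep2()
p,d=eyes.get_image('wrist')
cv2.imwrite('pics/w9.png',p)"
```

```text
t 13.4 tip [ 635.8 -127.5   52.4] F [-0.6 -1.9  3.4] cover [56.1  0.5] off 2.1 leg 6 axis [-0.038 -0.025 -0.999]
5 tool delta [  1.4 -27.2  17.5]
6 tool delta [ 0.1 -1.8  1.1]
```

View pics/w9.png

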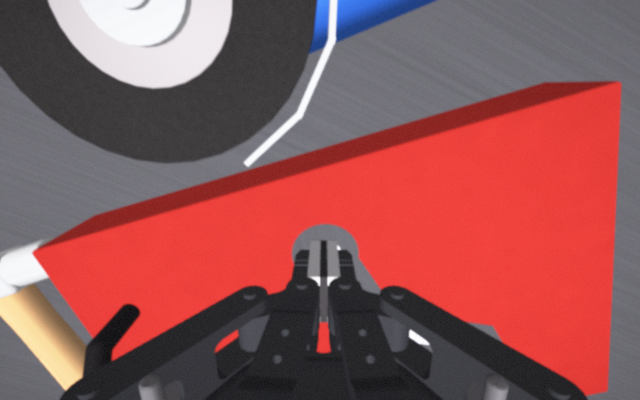

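The tip covers the plug at (325,245) with 3.4 N of contact. I'll lift clear now.

{"name": "apply_moves", "arguments": {"targets": [[[-5, 0, 0], 0, 0], [[-20, 0, 0], 0, 0], [[-30, 0, 0], 0, 0], [[-30, 0, 0], 0, 0], [[-30, 0, 0], 0, 0], [[-30, 0, 0], 0, 0], [[0, 0, 0], 0, 0], [[0, 0, 0], 0, 0]]}}

```text
clock: 14.45
eef_pos: [643.0, -118.2, 185.7]
tool_rot: [-1.469, 1.534, -2.611]
force: [0.1, -0.6, -1.5]
width: -0.1
```

```bash
python3 - <<'E'
from h import *
rep2()
for n in ["scene","top"]:
    p,d=eyes.get_image(n); o=cv2.imread(f"pics/{n}0.png")
    x=cv2.absdiff(p,o).max(2); cv2.imwrite(f"pics/{n}9.png",p); cv2.imwrite(f"pics/{n}9d.png",cv2.resize((x>50).astype(np.uint8)*255,None,fx=1,fy=1))
E
```

```text
t 14.45 tip [ 643.7 -117.7  207.7] F [ 0.1 -0.6 -1.5] cover [68.5  2.7] off 14.7 leg 6 axis [-0.032 -0.019 -0.999]
5 tool delta [  1.5 -38.5  23. ]
6 tool delta [  0.5 -13.1   6.7]
```

View pics/scene9.png

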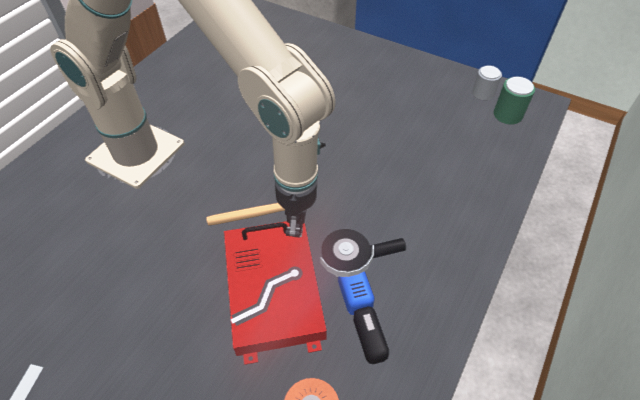

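View pics/scene9d.png

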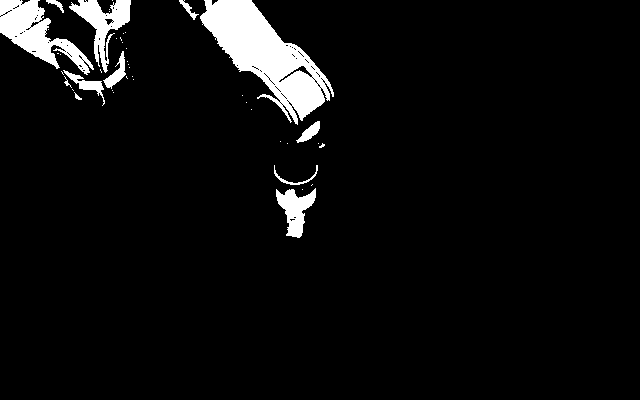

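View pics/top9d.png

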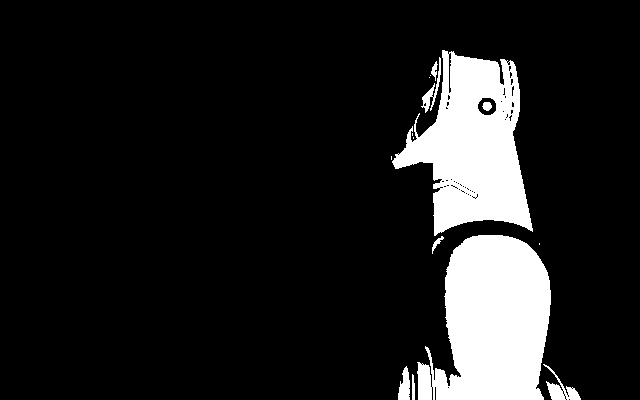

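The difference images show only the arm has changed; the cover and the other items are where they were. Handing in.

```bash
python3 -c "
from cell import ctrl
print(ctrl.finish_job())"
```

```text
the job is handed in; nothing more can be done
None
```

I ran the closed fingertips along the whole bead, from the cover's edge round both bends to the plug. I then lifted about 155 mm clear and handed the job in at about 14.5 s.

- **Contact:** every reading along the bead showed contact, at about 3–7 N. It peaked briefly at 8.9 N early on the third leg, where the fingertips stuck slightly until I eased off.
- **Path:** the fingertips were mostly within about 2 mm of the centre line. On the first half of the third leg they were 3–4 mm to one side, still on the bead (its half-width is 5 mm). I did not go back over that stretch.
- **Fingertip position:** first touch came with the reported tool point at about z = 30 mm, not 52 mm. The visible fingertips end about 22 mm behind that point. The wrist camera's depth readings showed the same, so I worked from the force and allowed for the offset.
- **Tilt:** the tool had tilted about 2.6 degrees by the end, because friction turned it slightly as it slid.
- **Scene afterwards:** before-and-after pictures from the scene camera show a difference only at the arm. The top view agrees where the arm does not block it. The cover, handle, grinder, flap disc and hammer look unmoved, though the flap disc is only partly in the scene view and hidden by the arm in the top view.

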